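# Slide the loaded offcut crate home into its bay

## Robot

A 6-joint arm with a two-finger parallel gripper is mounted at the origin on the work surface. World frame = base frame: x ahead of the robot, y to its left, z up, the work surface at z = 0. Lengths are in m, angles in degrees, forces in N, time in s.
With the tool pointing down it reaches from about 0.35 to 1 m from the base axis. Payload 7.1 kg.
Tool frame: the origin (TCP) lies midway between the tips of the shut fingers; the grasp point (between the pads) lies grip_depth behind it (grip_depth is the distance from the TCP to the grasp point, in m); z points along the fingers, y is the line along which they close (so a half turn about z gives the same grasp; the last joint's range is limited). The gripper opens to 85 mm and grips with 20 to 120 N. Pads are 22 mm wide; open, the fingers measure 114 mm over their backs; the gripper's body (76 mm by 85 mm) begins 54 mm behind the grasp point. The pads swing forward as they close: fully open they stand 13 mm farther back than shut.
Start: joints at [74.771, 24.242, 93.386, -0, 62.372, -1.089], TCP at [0.153, 0.606, 0.231] pointing down, gripper open.
Joint ranges: [-172.04, 172.04], [-51.8, 120.97], [4.93, 147.93], [-75.15, 255.16], [6.16, 154.13], [-145.62, 145.62]. Speed limits (degrees/s): [136.94, 136.94, 172.46, 180, 180, 180].

## Interface

Orientations are given as a 3x3 rotation matrix whose columns are the frame's x, y, z axes.
In Python, from cell import * gives the robot as it stands.
- The arm moves only by the tool drive_tool, never from a script. Its argument "motion" is a list of rows, each an object with "delta_pos": the shift along the tool's x, y, z scaled (see below), a list of three; "roll": the turn about the tool's z scaled (see below). A call has 1 to 20 rows; each row is the pose to reach, as a shift and turn from the pose commanded when the call began, along the tool's axes at that moment, turning the shorter way round; what a row does not reach only later rows make up. The controller multiplies each number of a shift by 30 cm and each number of a turn by pi rad. A row lasts 1/12 s, in which the tool goes at most 41.7 mm and 7.16 degrees, less where a joint would pass 70% of its speed; a pose out of reach is approached as far as the arm can. A call with a number of a shift or a turn outside -1 to 1 is refused whole. A call with a gripper value outside its range is refused whole. "claw" is the opening, from 0 (shut) to 1 (fully open), set as the call begins (left out, the last holds). The fingers move at their own pace and stop on an object; "newtons" is the grip in N (left out, the last holds). Time passes only in rows, so rows that repeat a pose let the fingers close. It gives the time, the measured TCP pose, the force, the opening and the grip force at its end, in the units of the state.
- sense(): the state, without advancing time (a new reading comes with each control period).
- get_image(name): name is "side" or "top" or "wrist"; returns a dict with "pixels" (420x560x3 uint8, red, green, blue), "z_map" (420x560 float32, m along the optical axis (not along the pixel's ray), 0 where there is no reading), "fov_y" (degrees; the focal length in pixels is half the picture's height over the tangent of half this angle, whatever the lens; pixels are square), "cx", "cy" (the principal point, pixels), "origin" and "rotation" of the camera in the world. Camera axes: x right, y down, z forward; pixel columns grow to the right and rows downward; lengths in m; the calibration is good to about 2 mm. A picture is of the moment at which its call begins.
- job_done(): hands the job in; it is judged then, once.
The state is a dict: "time_s": time; "qpos": joint angles; "qvel": joint speeds; "effort": joint torques, N m; "eef_pos": TCP position; "ee_rot": TCP orientation; "wrist_force": force on the tool from outside, world axes, zero at the start; "torque": the same for the moment, N m; "opening": finger opening in m; "grasp_force": force on a finger pad.
Only numpy, scipy, OpenCV 4.12 (cv2) and the standard library are available. Lean on these libraries where they do the work, as an engineer would, in place of code of your own. Each camera call takes 0.05 s, during which the arm holds its last target. There are 200 camera calls.

## Task

Push the loaded wooden crate that stands out on the bench straight back into its parking bay, with the fingers low at its foot so that it slides and does not tip. It should end upright, square and fully home against the back stop. Do not grip or lift it, do not touch the boards packed in it, and leave everything else around it where it is.

Things in the scene. Friction and masses are not known exactly. Their poses are not given: they have to be found in the camera images.
- crate: The loaded crate to push, about 1 to 1.6 kg: closed, slatted light-wood box 90 mm deep (its x), 140 mm wide (its y), 150 mm high. Origin: centre of the underside of that box; z up; its front, -x, looks back towards the robot's side. It slides on the bare bench against about 5 to 11 N; pushed towards +x higher than about 60 mm it may tip over its far edge.
- toe (a point): The place to push: middle of the flat face of the step-like toe rail along the crate's foot. The rail is 130 mm wide, reaches from 0.5 to 40 mm above the bench and sticks out 40 mm from the front; this point is 85 mm from the crate's origin towards its -x, 20 mm up. Axes as the crate's.
- crate_boards: Upright offcut boards packed in the crate and fixed in it, showing up to 45 mm above its rim (up to 195 mm above the bench), spread over nearly all of its top. Not to be touched. Same origin and axes as the crate.
- bay: Parking bay fixed to the bench: back stop (200 mm wide, 50 mm high) and two side guides 30 mm high. Its origin, on the bench top, is where the crate's origin is when fully home; +x is the way in. The stop's near face is at x = +45 mm. Between the straight guides (x = -12 to +45 mm) it is 156 mm wide: 8 mm to spare on each side of the crate.
- mouth (a point): Middle of the bay's mouth on the bench top, 67 mm before the bay's origin (towards its -x). From x = -12 mm the guides flare out to an inside width of about 210 mm here (outer ends at y = +-125 mm). At the start the crate's origin is 100 to 140 mm before the bay's, up to 30 mm to the side and up to 0.25 rad askew.
- tall_box: Bystander beside the bay: plywood box of boards, 100 x 110 mm, 230 mm high with boards; origin at the centre of its underside.
- low_box: Bystander on the other side of the bay: wooden box of boards, 110 x 110 mm, 130 mm high with boards; origin at the centre of its underside.
- glue: Bystander: upright white glue bottle, 52 mm across, 130 mm high, beside the crate's way; origin at the centre of its underside.
- block: Bystander: dark wood sanding block, 50 x 70 x 45 mm high, on the other side of the crate's way; origin at the centre of its underside.
Mind the look-alikes: they are no part of the job. What is shaped like the crate but green or turquoise is not meant.

How it is judged (in metres and radians):
At the end, for the whole second after the job is handed in: The crate stands upright and still on the bench in the bay, within 6 mm of fully home against the back stop, within 14 mm of the middle (the guides allow about 8), and square to it within 0.06 rad (x of crate in the frame of bay between -0.006 and 0.006 m and y of crate in the frame of bay between -0.014 and 0.014 m and angle between the x axis of crate and the x axis of bay, either way round below 0.06 rad and angle between crate's own z axis and vertical below 0.03 rad and height (world z) of crate below 0.004 m and linear speed of crate below 0.01 m/s); the robot touches nothing.
It fails at once if the crate is tipped more than 0.15 rad (angle between crate's own z axis and vertical above 0.15 rad).
It fails at once if the crate is lifted off the bench (height (world z) of crate above 0.012 m).
It fails at once if the fingers press on the boards in the crate (contact force between the fingers and crate_boards above 1 N).
It fails at once if a bystander (either box, the glue bottle or the sanding block) is moved more than 15 mm (distance of any of tall_box, low_box, glue, block from where it was at the start of the episode above 0.015 m).
It also fails if it takes over 40 s, if anything falls off the work surface, if the arm or the gripper's body presses on something with over 40 N, if the wrist force passes 120 N, or if a joint passes its speed limit or range.

## Working session

There is one attempt and no reset: what is moved stays moved. The work goes in short steps, Python scripts to look and compute and a tool call to move; the robot and the scene stay as the last step left them, time stands still between calls to the robot, and variables do not carry over. Pictures are saved under pics/ and viewed, at most 10 in all, crops included, and the job is handed in when it is done.

Besides the shell and the picture viewer there is one more tool, called after "Emit:" as name([rows], argument=value, ...), one row to a line, values as JSON. drive_tool: Moves the arm, as the interface text tells. Its arguments: {"type":"object","properties":{"motion":{"type":"array"},"claw":{"type":"number"},"newtons":{"type":"number"}},"required":["motion"]}

```bash
mkdir -p pics; python3 - <<'E'
from cell import *
import cv2,numpy as np
ims=[]
for n in("side","top"):
    d=get_image(n); np.savez(f'{n}.npz',**d); ims.append(d["pixels"][:,:,::-1]); print(n,d["fov_y"],d["cx"],d["cy"],d["origin"],np.round(d["rotation"],3).tolist())
    cv2.imwrite(f'pics/{n}.png',ims[-1])
s=sense();print(s["time_s"],s["eef_pos"],np.round(s["ee_rot"],3).tolist(),s["opening"])
E
```

```text
side 52.93324993971671 285.99761498079135 209.31569421593005 [ 1.08293426 -0.14312424  0.64180813] [[0.308, 0.649, -0.696], [0.951, -0.224, 0.211], [-0.019, -0.727, -0.686]]
top 50.540944217146766 282.97975495184744 210.21984135662657 [0.30401654 0.04191668 1.08380117] [[0.021, -0.982, 0.185], [-1.0, -0.023, -0.011], [0.015, -0.185, -0.983]]
0.1 [0.15251166 0.60558738 0.23060464] [[-0.97, 0.244, -0.0], [0.244, 0.97, -0.001], [0.0, -0.001, -1.0]] 0.08574840547264566
```

View pics/side.png

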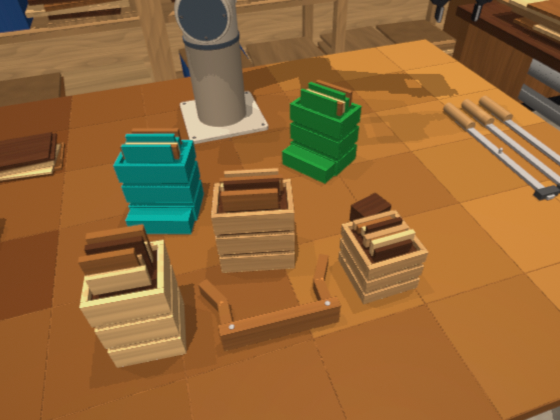

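View pics/top.png

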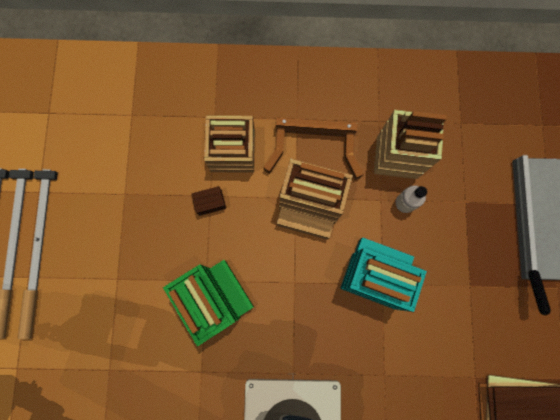

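Top view: the light-wood crate with a toe rail is at (315,190), its toe at (305,222). Look-alikes are green (207,302), turquoise (385,275), tall box (410,145) and low box (230,140). By description I choose (315,190). The bay's stop is at (317,128), and the glue (410,200) and block (209,200) are to either side.

```bash
cat > h.py <<'E'
import cv2,numpy as np
def cloud(d):
    z=d["z_map"];h,w=z.shape;f=h/2/np.tan(np.radians(float(d["fov_y"]))/2)
    u,v=np.meshgrid(np.arange(w),np.arange(h))
    p=np.stack([(u-d["cx"])/f*z,(v-d["cy"])/f*z,z],-1)@d["rotation"].T+d["origin"]
    p[z==0]=np.nan
    return p
def rect(p,win,zr):
    "win = u0,u1,v0,v1: biggest blob of points in the height range"
    m=np.zeros(p.shape[:2],np.uint8);u0,u1,v0,v1=win
    s=p[v0:v1,u0:u1,2];m[v0:v1,u0:u1]=(s>zr[0])&(s<zr[1])
    n,l,st,_=cv2.connectedComponentsWithStats(m)
    q=p[l==1+st[1:,4].argmax()]
    return q,cv2.minAreaRect((q[:,:2]*1000).astype(np.float32))
E
python3 - <<'E'
from h import *
d=dict(np.load('top.npz'));p=cloud(d)
print('table',np.nanmedian(p[230:300,255:265,2]),np.nanmedian(p[60:110,300:350,2]))
for n,w,z in[('toe',(265,345,200,245),(.03,.05)),('crate rim',(265,365,150,225),(.135,.156)),('crate all',(265,365,155,240),(.02,.25)),('stop',(265,365,110,145),(.04,.06)),
 ('guideL',(260,290,125,180),(.02,.04)),('guideR',(342,365,125,185),(.02,.04)),('glue',(390,435,175,220),(.02,.2)),('block',(185,235,180,220),(.03,.06)),('low',(195,260,105,180),(.1,.16)),('tall',(370,450,100,185),(.15,.3))]:
    q,r=rect(p,w,z);print(n,len(q),np.round(np.median(q,0),3),np.round(r[0],0),np.round(r[1],0),round(r[2],1))
    print('   ',np.round(cv2.boxPoints(r)).tolist())
c=d["pixels"][90:260,180:440,::-1];cv2.imwrite('pics/crop.png',cv2.resize(c,None,fx=3,fy=3,interpolation=cv2.INTER_CUBIC))
E
```

```text
table 0.00011314503779136231 0.0007948081805901897
toe 1008 [ 0.473 -0.022  0.04 ] [473. -22.] [138.  43.] 75.9
    [[436.0, -84.0], [477.0, -94.0], [511.0, 40.0], [469.0, 50.0]]
crate rim 1108 [ 0.514 -0.02   0.148] [535. -38.] [140.  91.] 76.0
    [[474.0, -94.0], [562.0, -117.0], [596.0, 19.0], [508.0, 42.0]]
crate all 4178 [ 0.507 -0.031  0.149] [516. -33.] [140. 131.] 76.2
    [[435.0, -85.0], [563.0, -116.0], [596.0, 20.0], [469.0, 51.0]]
stop 732 [ 0.715 -0.046  0.05 ] [717. -46.] [200.  22.] 87.1
    [[700.0, -145.0], [723.0, -146.0], [733.0, 53.0], [711.0, 55.0]]
guideL 380 [0.655 0.049 0.03 ] [657.  52.] [ 35. 121.] 74.0
    [[595.0, 52.0], [711.0, 19.0], [720.0, 52.0], [604.0, 86.0]]
guideR 398 [ 0.647 -0.135  0.03 ] [ 648. -137.] [120.  34.] 9.5
    [[587.0, -130.0], [592.0, -164.0], [710.0, -144.0], [705.0, -111.0]]
glue 582 [ 0.526 -0.263  0.088] [ 532. -270.] [52. 48.] 34.9
    [[497.0, -265.0], [524.0, -304.0], [567.0, -275.0], [539.0, -236.0]]
block 640 [0.52  0.211 0.044] [522. 212.] [51. 70.] 16.7
    [[488.0, 238.0], [508.0, 171.0], [556.0, 186.0], [536.0, 253.0]]
low 1261 [0.653 0.161 0.118] [662. 162.] [97. 86.] 1.2
    [[613.0, 204.0], [614.0, 117.0], [712.0, 120.0], [710.0, 206.0]]
tall 2481 [ 0.632 -0.242  0.202] [ 651. -254.] [112. 101.] 84.2
    [[595.0, -305.0], [696.0, -315.0], [707.0, -204.0], [606.0, -194.0]]
```

View pics/crop.png

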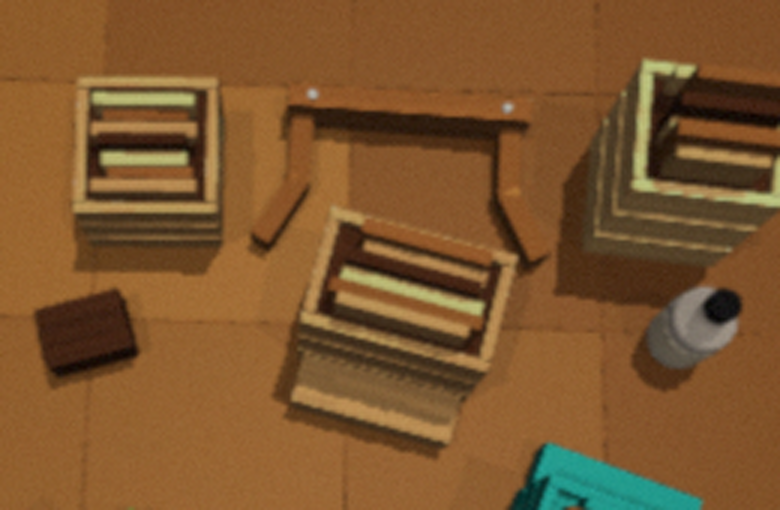

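The crop confirms it: a closed light-wood crate with its toe rail at crop (375,390), yawed about -14° in the world, against the bay's -2.9°. Next I check the clearance to the green and turquoise look-alikes and work out the tool deltas.

```bash
cat >> h.py <<'E'
BAY=np.array([.661,-.0427]);BY=-2.9
def delta(s,xy,z,yaw):
    "motion numbers from state s to TCP xy,z with tool x at yaw+180 deg"
    R=np.array(s["ee_rot"]);d=R.T@(np.array([*xy,z])-s["eef_pos"])/.3
    t=yaw+180-np.degrees(np.arctan2(R[1,0],R[0,0]));t=(t+180)%360-180
    return np.round(d,4),round(-t/180,4)   # tool z is down
def toe(bx,by,th,back=.011):
    "TCP xy and world yaw for a crate at (bx,by,th) in the bay, pad face 'back' ahead of TCP"
    a=np.radians(BY);R=np.array([[np.cos(a),-np.sin(a)],[np.sin(a),np.cos(a)]])
    t=np.radians(th);return BAY+R@(np.array([bx,by])-(.085+back)*np.array([np.cos(t),np.sin(t)])),th+BY
E
python3 - <<'E'
from h import *
from cell import *
import cell;print([n for n in dir(cell) if 'grip' in n or 'depth' in n], globals().get('grip_depth'))
p=cloud(dict(np.load('top.npz')))
for w in[(335,435,230,320),(155,260,255,350)]:
    q,r=rect(p,w,(.02,.25));print(np.round(cv2.boxPoints(r)).tolist())
s=sense()
for b,z in((.061,.28),(.061,0.0),(.02,0.0)):
    xy,y=toe(-.126,-.0017,-11.2,b);print(xy,y,delta(s,xy,z,y))
E
```

```text
['grip_depth'] 0.0187
[[273.0, -241.0], [396.0, -285.0], [443.0, -152.0], [320.0, -108.0]]
[[196.0, 201.0], [269.0, 92.0], [385.0, 170.0], [312.0, 279.0]]
[ 0.39347404 -0.00245532] -14.1 (array([-1.2741, -1.7693, -0.1622]), np.float64(-0.0002))
[ 0.39347404 -0.00245532] -14.1 (array([-1.2742, -1.768 ,  0.7711]), np.float64(-0.0002))
[ 0.43323879 -0.01244354] -14.1 (array([-1.4108, -1.7679,  0.7711]), np.float64(-0.0002))
```

Emit:
drive_tool([
  {"delta_pos":[0,0,-0.16],"roll":0},
  {"delta_pos":[0,0,-0.16],"roll":0},
  {"delta_pos":[-0.64,-0.88,-0.16],"roll":0},
  {"delta_pos":[-0.64,-0.88,-0.16],"roll":0},
  {"delta_pos":[-0.64,-0.88,-0.16],"roll":0},
  {"delta_pos":[-0.64,-0.88,-0.16],"roll":0},
  {"delta_pos":[-0.64,-0.88,-0.16],"roll":0},
  {"delta_pos":[-0.64,-0.88,-0.16],"roll":0},
  {"delta_pos":[-0.64,-0.88,-0.16],"roll":0},
  {"delta_pos":[-0.64,-0.88,-0.16],"roll":0},
  {"delta_pos":[-0.64,-0.88,-0.16],"roll":0},
  {"delta_pos":[-0.64,-0.88,-0.16],"roll":0},
  {"delta_pos":[-0.64,-0.88,-0.16],"roll":0},
  {"delta_pos":[-0.64,-0.88,-0.16],"roll":0},
], claw=0.8)

```text
time_s: 1.27
eef_pos: [0.2743, 0.3041, 0.2795]
ee_rot: [[-0.97, 0.243, 0.0], [0.243, 0.97, 0.001], [-0.0, 0.001, -1.0]]
wrist_force: [-0.3, -0.6, 0.5]
opening: 0.0687
grasp_force: 0.0
```

Emit:
drive_tool([
  {"delta_pos":[-0.634,-0.889,0],"roll":0},
  {"delta_pos":[-0.634,-0.889,0],"roll":0},
  {"delta_pos":[-0.634,-0.889,0],"roll":0},
  {"delta_pos":[-0.634,-0.889,0],"roll":0},
  {"delta_pos":[-0.634,-0.889,0],"roll":0},
  {"delta_pos":[-0.634,-0.889,0],"roll":0},
  {"delta_pos":[-0.634,-0.889,0],"roll":0},
  {"delta_pos":[-0.634,-0.889,0],"roll":0},
  {"delta_pos":[-0.634,-0.889,0],"roll":0},
  {"delta_pos":[-0.634,-0.889,0],"roll":0},
  {"delta_pos":[-0.634,-0.889,0],"roll":0},
  {"delta_pos":[-0.634,-0.889,0],"roll":0},
  {"delta_pos":[-0.634,-0.889,0],"roll":0},
  {"delta_pos":[-0.634,-0.889,0],"roll":0},
])

```text
time_s: 2.43
eef_pos: [0.3934, -0.0007, 0.2793]
ee_rot: [[-0.97, 0.242, 0.0], [0.242, 0.97, 0.0], [0.0, 0.0, -1.0]]
wrist_force: [0.5, -0.4, 0.8]
opening: 0.0687
grasp_force: 0.0
```

```bash
python3 - <<'E'
from h import *
from cell import *
s=sense();print(s["time_s"],s["eef_pos"],s["opening"],s["wrist_force"])
for b,z in((.061,0.0),(.02,0.0)):
    xy,y=toe(-.126,-.0017,-11.2,b);print(xy,y,delta(s,xy,z,y))
E
```

```text
2.4333 [ 0.39342626 -0.0006953   0.27933009] 0.06865334142958911 [ 0.46276799 -0.3925902   0.80021666]
[ 0.39347404 -0.00245532] -14.1 (array([-0.0016, -0.0057,  0.9311]), np.float64(0.0006))
[ 0.43323879 -0.01244354] -14.1 (array([-0.1382, -0.006 ,  0.9311]), np.float64(0.0006))
```

Emit:
drive_tool([
  {"delta_pos":[0,-0.006,0.3]},
  {"delta_pos":[0,-0.006,0.6]},
  {"delta_pos":[0,-0.006,0.6]},
  {"delta_pos":[0,-0.006,0.6]},
  {"delta_pos":[0,-0.006,0.6]},
  {"delta_pos":[0,-0.006,0.75]},
  {"delta_pos":[0,-0.006,0.75]},
  {"delta_pos":[0,-0.006,0.85]},
  {"delta_pos":[0,-0.006,0.85]},
  {"delta_pos":[0,-0.006,0.92]},
  {"delta_pos":[0,-0.006,0.92]},
  {"delta_pos":[-0.05,-0.006,0.92]},
  {"delta_pos":[-0.1,-0.006,0.92]},
  {"delta_pos":[-0.12,-0.006,0.92]},
  {"delta_pos":[-0.12,-0.006,0.92]},
])

```text
validation failed for argument at $.mo...
```

```bash
cat > look.py <<'E'
import sys
from h import *
from cell import *
for n in sys.argv[1:]:
    d=get_image(n.split('_')[0]); cv2.imwrite(f'pics/{n}.png',d["pixels"][:,:,::-1]); np.savez(n+'.npz',**d)
s=sense();print(s["time_s"],s["eef_pos"],s["opening"],s["wrist_force"])
for bx,by,th,bk in((-.126,-.0017,-11.2,.011),(-.1,-.0015,-9,.011),(-.07,-.001,-6,.011),(-.04,0,-3,.011),(-.015,0,0,.011),(0,0,0,.011),(.003,0,0,.011)):
    xy,y=toe(bx,by,th,bk);print(bx,xy,delta(s,xy,.003,y))
E
python3 look.py side_1
```

```text
2.4833 [ 0.39344988 -0.00086786  0.27935466] 0.06878036004272188 [0.15995329 0.20798532 0.25600133]
-0.126 [ 0.44196764 -0.01463607] (array([-0.168 , -0.0055,  0.9212]), np.float64(0.0005))
-0.1 [ 0.46711531 -0.01934318] (array([-2.531e-01, -4.000e-04,  9.212e-01]), np.float64(-0.0117))
-0.07 [ 0.4961949  -0.02530502] (array([-0.352 ,  0.0038,  0.9212]), np.float64(-0.0284))
-0.04 [ 0.52555976 -0.0308082 ] (array([-0.4514,  0.0097,  0.9212]), np.float64(-0.045))
-0.015 [ 0.55014215 -0.03708418] (array([-0.536 ,  0.0092,  0.9212]), np.float64(-0.0617))
0 [ 0.56512294 -0.03784308] (array([-0.585 ,  0.0188,  0.9212]), np.float64(-0.0617))
0.003 [ 0.5681191  -0.03799486] (array([-0.5948,  0.0208,  0.9212]), np.float64(-0.0617))
```

View pics/side_1.png

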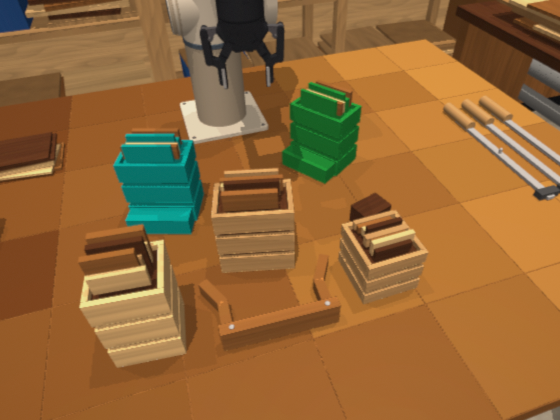

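The picture shows the gripper still high behind the crate, fingers at (222,75) and (268,75). The call was refused because the rows had no roll, so I repeat it with roll.

Emit:
drive_tool([
  {"delta_pos":[0,-0.006,0.3],"roll":0},
  {"delta_pos":[0,-0.006,0.6],"roll":0},
  {"delta_pos":[0,-0.006,0.6],"roll":0},
  {"delta_pos":[0,-0.006,0.6],"roll":0},
  {"delta_pos":[0,-0.006,0.6],"roll":0},
  {"delta_pos":[0,-0.006,0.75],"roll":0},
  {"delta_pos":[0,-0.006,0.75],"roll":0},
  {"delta_pos":[0,-0.006,0.85],"roll":0},
  {"delta_pos":[0,-0.006,0.85],"roll":0},
  {"delta_pos":[0,-0.006,0.92],"roll":0},
  {"delta_pos":[0,-0.006,0.92],"roll":0},
  {"delta_pos":[-0.05,-0.006,0.92],"roll":0},
  {"delta_pos":[-0.1,-0.006,0.92],"roll":0},
  {"delta_pos":[-0.12,-0.006,0.92],"roll":0},
  {"delta_pos":[-0.12,-0.006,0.92],"roll":0},
])

```text
time_s: 3.73
eef_pos: [0.4311, -0.0127, 0.0059]
ee_rot: [[-0.97, 0.244, 0.006], [0.244, 0.97, -0.0], [-0.005, 0.001, -1.0]]
wrist_force: [-0.1, -0.4, -0.2]
opening: 0.0686
grasp_force: 0.0
```

```bash
python3 look.py top_1
```

```text
3.7833 [ 0.42939705 -0.01250995  0.00536898] 0.06813100293686923 [ 0.33364807 -0.27988545 -0.47083486]
-0.126 [ 0.44196764 -0.01463607] (array([-0.0423,  0.0034,  0.008 ]), np.float64(-0.0003))
-0.1 [ 0.46711531 -0.01934318] (array([-0.1275,  0.0086,  0.0083]), np.float64(-0.0125))
-0.07 [ 0.4961949  -0.02530502] (array([-0.2263,  0.0131,  0.0086]), np.float64(-0.0291))
-0.04 [ 0.52555976 -0.0308082 ] (array([-0.3257,  0.0192,  0.009 ]), np.float64(-0.0458))
-0.015 [ 0.55014215 -0.03708418] (array([-0.4103,  0.0189,  0.0092]), np.float64(-0.0625))
0 [ 0.56512294 -0.03784308] (array([-0.4593,  0.0287,  0.0094]), np.float64(-0.0625))
0.003 [ 0.5681191  -0.03799486] (array([-0.4691,  0.0306,  0.0094]), np.float64(-0.0625))
```

View pics/top_1.png

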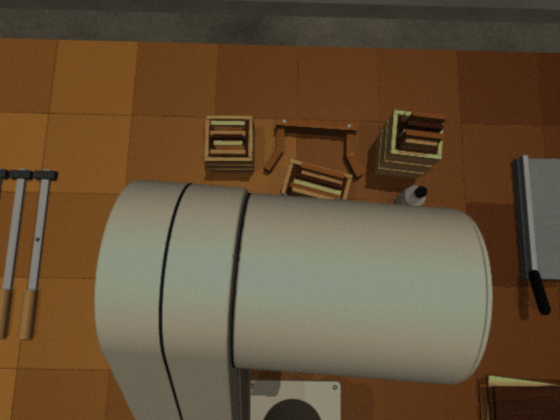

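The top view is half hidden by the arm. The crate stays at (318,180) and has not moved. Now I push slowly, turning it square as it goes.

Emit:
drive_tool([
  {"delta_pos":[-0.015,0.003,0.005],"roll":0},
  {"delta_pos":[-0.03,0.003,0.005],"roll":0},
  {"delta_pos":[-0.042,0.003,0.005],"roll":0},
  {"delta_pos":[-0.052,0.004,0.005],"roll":-0.001},
  {"delta_pos":[-0.062,0.005,0.005],"roll":-0.003},
  {"delta_pos":[-0.072,0.005,0.005],"roll":-0.004},
  {"delta_pos":[-0.082,0.006,0.005],"roll":-0.006},
  {"delta_pos":[-0.092,0.006,0.005],"roll":-0.007},
  {"delta_pos":[-0.102,0.007,0.005],"roll":-0.009},
  {"delta_pos":[-0.112,0.008,0.005],"roll":-0.01},
  {"delta_pos":[-0.122,0.008,0.005],"roll":-0.012},
  {"delta_pos":[-0.132,0.009,0.005],"roll":-0.013},
  {"delta_pos":[-0.142,0.009,0.005],"roll":-0.015},
  {"delta_pos":[-0.152,0.01,0.005],"roll":-0.017},
  {"delta_pos":[-0.162,0.01,0.005],"roll":-0.018},
  {"delta_pos":[-0.172,0.011,0.005],"roll":-0.02},
  {"delta_pos":[-0.182,0.011,0.005],"roll":-0.022},
  {"delta_pos":[-0.192,0.012,0.005],"roll":-0.023},
  {"delta_pos":[-0.202,0.012,0.005],"roll":-0.025},
  {"delta_pos":[-0.202,0.012,0.005],"roll":-0.025},
])

```text
time_s: 5.45
eef_pos: [0.4844, -0.0236, 0.0011]
ee_rot: [[-0.986, 0.167, -0.007], [0.167, 0.986, 0.001], [0.007, -0.001, -1.0]]
wrist_force: [-5.7, 0.8, 0.1]
opening: 0.068
grasp_force: 3.1
```

```bash
cat > meas.py <<'E'
import sys
from h import *
d=dict(np.load(sys.argv[1]));p=cloud(d)
a=np.radians(BY);c,s=np.cos(a),np.sin(a);R=np.array([[c,-s],[s,c]])
q=p.reshape(-1,3);q=q[~np.isnan(q[:,0])];b=np.c_[(q[:,:2]-BAY)@R,q[:,2]]
k=b[(b[:,2]>.02)&(abs(b[:,1])<.11)&(b[:,0]>.0)&(b[:,0]<.06)]
# far face of crate (towards +x): points between heights 60 and 145
k=b[(b[:,2]>.06)&(b[:,2]<.14)&(abs(b[:,1])<.1)&(abs(b[:,0])<.13)]
rim=b[(abs(b[:,2]-.148)<.006)&(abs(b[:,1])<.11)&(b[:,0]>-.2)&(b[:,0]<.12)]
r=cv2.minAreaRect((rim[:,:2]*1000).astype(np.float32));print('rim',len(rim),r)
n=np.linspace(-.06,.06,13);x=[np.percentile(rim[abs(rim[:,1]-y)<.006,0],98) if (abs(rim[:,1]-y)<.006).sum()>4 else np.nan for y in n]
print('far edge x by y',np.round(np.array(x)*1000,1))
E
python3 look.py side_2 && python3 meas.py side_1.npz && python3 meas.py side_2.npz
```

```text
5.5 [ 0.48442811 -0.02363442  0.00104941] 0.06851852502485319 [-6.25005362  1.02104088  2.72231867]
-0.126 [ 0.44196764 -0.01463607] (array([ 0.1446,  0.0059, -0.0055]), np.float64(0.0247))
-0.1 [ 0.46711531 -0.01934318] (array([ 0.0593,  0.0044, -0.0061]), np.float64(0.0125))
-0.07 [ 0.4961949  -0.02530502] (array([-0.0396,  0.0011, -0.0068]), np.float64(-0.0041))
-0.04 [ 0.52555976 -0.0308082 ] (array([-0.1391, -0.0006, -0.0074]), np.float64(-0.0208))
-0.015 [ 0.55014215 -0.03708418] (array([-0.2234, -0.0075, -0.008 ]), np.float64(-0.0375))
0 [ 0.56512294 -0.03784308] (array([-0.2731, -0.0016, -0.0084]), np.float64(-0.0375))
0.003 [ 0.5681191  -0.03799486] (array([-0.283 , -0.0005, -0.0084]), np.float64(-0.0375))
rim 1019 ((-125.28733825683594, -3.1455535888671875), (140.14886474609375, 92.12226104736328), 79.059326171875)
far edge x by y [-91.3 -89.2 -87.  -84.6 -82.9 -81.4 -79.4 -77.  -75.2 -72.1 -71.1 -69.4
 -69.3]
rim 1155 ((-103.39407348632812, 0.566375732421875), (139.87681579589844, 137.57041931152344), 83.4173355102539)
far edge x by y [-42.7 -41.  -39.6 -38.8 -37.7 -35.9 -35.2 -33.9 -32.6 -30.9 -30.1 -29.2
 -28.5]
```

View pics/side_2.png

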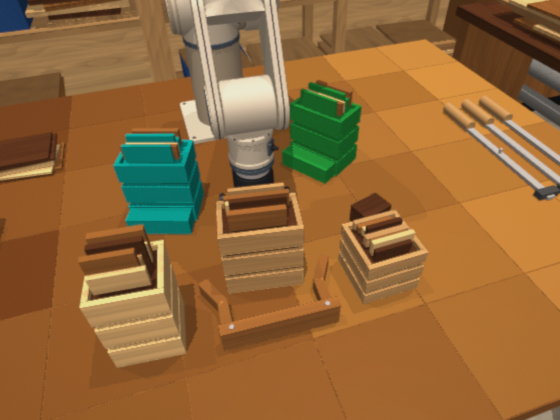

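The side view shows the crate in the mouth at (260,240), upright and between the guides. It measures x -80 mm, y -2 mm, -6.6° in the bay, as planned, so I continue.

Emit:
drive_tool([
  {"delta_pos":[-0.011,0,-0.005],"roll":-0.002},
  {"delta_pos":[-0.022,0,-0.005],"roll":-0.004},
  {"delta_pos":[-0.033,0,-0.005],"roll":-0.006},
  {"delta_pos":[-0.044,0,-0.005],"roll":-0.008},
  {"delta_pos":[-0.055,0,-0.005],"roll":-0.01},
  {"delta_pos":[-0.066,0,-0.005],"roll":-0.012},
  {"delta_pos":[-0.077,-0.001,-0.005],"roll":-0.015},
  {"delta_pos":[-0.088,-0.001,-0.005],"roll":-0.018},
  {"delta_pos":[-0.099,-0.001,-0.005],"roll":-0.021},
  {"delta_pos":[-0.11,-0.001,-0.005],"roll":-0.024},
  {"delta_pos":[-0.121,-0.002,-0.005],"roll":-0.026},
  {"delta_pos":[-0.132,-0.002,-0.005],"roll":-0.028},
  {"delta_pos":[-0.143,-0.002,-0.005],"roll":-0.03},
  {"delta_pos":[-0.154,-0.003,-0.005],"roll":-0.032},
  {"delta_pos":[-0.165,-0.003,-0.005],"roll":-0.034},
  {"delta_pos":[-0.176,-0.004,-0.005],"roll":-0.036},
  {"delta_pos":[-0.187,-0.004,-0.005],"roll":-0.0375},
  {"delta_pos":[-0.198,-0.004,-0.005],"roll":-0.0375},
  {"delta_pos":[-0.206,-0.004,-0.005],"roll":-0.0375},
  {"delta_pos":[-0.206,-0.004,-0.005],"roll":-0.0375},
])

```text
time_s: 7.17
eef_pos: [0.5494, -0.0354, 0.0034]
ee_rot: [[-0.999, 0.05, 0.001], [0.05, 0.999, -0.0], [-0.001, -0.0, -1.0]]
wrist_force: [-3.0, -0.0, -2.3]
opening: 0.0682
grasp_force: 1.4
```

```bash
python3 look.py side_3 && python3 meas.py side_3.npz
```

```text
7.2167 [ 0.54940903 -0.03538505  0.0035288 ] 0.06855764535150825 [-1.9175157   0.10152233 -1.19766194]
-0.126 [ 0.44196764 -0.01463607] (array([0.3612, 0.0511, 0.0012]), np.float64(0.0623))
-0.1 [ 0.46711531 -0.01934318] (array([0.2767, 0.0396, 0.0013]), np.float64(0.0501))
-0.07 [ 0.4961949  -0.02530502] (array([0.1788, 0.0246, 0.0015]), np.float64(0.0334))
-0.04 [ 0.52555976 -0.0308082 ] (array([0.0802, 0.0112, 0.0016]), np.float64(0.0168))
-0.015 [ 0.55014215 -0.03708418] (array([-0.0027, -0.0055,  0.0018]), np.float64(0.0001))
0 [ 0.56512294 -0.03784308] (array([-0.0527, -0.0055,  0.0018]), np.float64(0.0001))
0.003 [ 0.5681191  -0.03799486] (array([-0.0627, -0.0056,  0.0019]), np.float64(0.0001))
rim 1367 ((-41.32463836669922, -0.129974365234375), (144.3807373046875, 140.17245483398438), 0.1665104627609253)
far edge x by y [29.8 29.9 30.1 30.2 30.  29.9 30.  30.2 30.1 30.2 30.1 30.2 29.5]
```

It is now square and centred, with 15 mm to go.

Emit:
drive_tool([
  {"delta_pos":[-0.008,0,0],"roll":0},
  {"delta_pos":[-0.016,0,0],"roll":0},
  {"delta_pos":[-0.024,0,0],"roll":0},
  {"delta_pos":[-0.032,0,0],"roll":0},
  {"delta_pos":[-0.038,0,0],"roll":0},
  {"delta_pos":[-0.043,0,0],"roll":0},
  {"delta_pos":[-0.047,0,0],"roll":0},
  {"delta_pos":[-0.05,0,0],"roll":0},
  {"delta_pos":[-0.05,0,0],"roll":0},
])

```text
time_s: 7.97
eef_pos: [0.5622, -0.036, 0.0035]
ee_rot: [[-0.999, 0.05, -0.002], [0.05, 0.999, 0.0], [0.002, 0.0, -1.0]]
wrist_force: [-9.3, 0.1, 4.0]
opening: 0.0684
grasp_force: 4.3
```

```bash
python3 look.py side_4 && python3 meas.py side_4.npz
```

```text
8.0167 [ 0.56219899 -0.0359907   0.00356609] 0.06816346427407549 [-8.33934321  1.02967955  4.38312859]
-0.126 [ 0.44196764 -0.01463607] (array([0.4038, 0.0509, 0.0028]), np.float64(0.0623))
-0.1 [ 0.46711531 -0.01934318] (array([0.3193, 0.0394, 0.0026]), np.float64(0.05))
-0.07 [ 0.4961949  -0.02530502] (array([0.2215, 0.0245, 0.0024]), np.float64(0.0334))
-0.04 [ 0.52555976 -0.0308082 ] (array([0.1228, 0.0111, 0.0022]), np.float64(0.0167))
-0.015 [ 0.55014215 -0.03708418] (array([ 0.0399, -0.0057,  0.002 ]), np.float64(0.0))
0 [ 0.56512294 -0.03784308] (array([-0.0101, -0.0057,  0.0019]), np.float64(0.0))
0.003 [ 0.5681191  -0.03799486] (array([-0.0201, -0.0057,  0.0018]), np.float64(0.0))
rim 1426 ((-26.212295532226562, 0.1758270263671875), (141.4591064453125, 140.52330017089844), 0.08119504898786545)
far edge x by y [42.6 42.8 42.8 42.8 42.7 43.  43.6 43.5 43.2 43.1 42.8 43.  42.6]
```

Add a gentle press of up to 4 mm and watch the force.

Emit:
drive_tool([
  {"delta_pos":[-0.003,0,0],"roll":0},
  {"delta_pos":[-0.006,0,0],"roll":0},
  {"delta_pos":[-0.009,0,0],"roll":0},
  {"delta_pos":[-0.012,0,0],"roll":0},
  {"delta_pos":[-0.012,0,0],"roll":0},
])

```text
time_s: 8.43
eef_pos: [0.5649, -0.0361, 0.0035]
ee_rot: [[-0.999, 0.05, -0.004], [0.05, 0.999, 0.0], [0.004, 0.0, -1.0]]
wrist_force: [-11.2, 0.9, 7.0]
opening: 0.0683
grasp_force: 5.6
```

Emit:
drive_tool([
  {"delta_pos":[-0.003,0,0],"roll":0},
  {"delta_pos":[-0.006,0,0],"roll":0},
  {"delta_pos":[-0.009,0,0],"roll":0},
  {"delta_pos":[-0.009,0,0],"roll":0},
])

```text
time_s: 8.77
eef_pos: [0.5648, -0.0361, 0.0034]
ee_rot: [[-0.999, 0.05, -0.01], [0.05, 0.999, 0.001], [0.01, 0.0, -1.0]]
wrist_force: [-18.6, 0.2, 14.0]
opening: 0.0683
grasp_force: 9.7
```

```bash
python3 look.py side_5 |head -1 && python3 meas.py side_5.npz
```

```text
8.8167 [ 0.56479821 -0.03607863  0.00336602] 0.06835810128124933 [-18.56218452   0.20832257  13.41059617]
rim 1417 ((-23.64856719970703, -0.23725128173828125), (140.3753204345703, 139.69781494140625), 0.1160278394818306)
far edge x by y [45.3 45.4 45.6 45.8 45.7 45.5 45.8 45.9 45.6 45.4 45.2 45.8 45.3]
```

The force rises with no further motion, so the crate is home. I back off straight and low, then lift.

Emit:
drive_tool([
  {"delta_pos":[0.02,0,0],"roll":0},
  {"delta_pos":[0.06,0,0],"roll":0},
  {"delta_pos":[0.12,0,0],"roll":0},
  {"delta_pos":[0.2,0,0],"roll":0},
  {"delta_pos":[0.25,0,0],"roll":0},
  {"delta_pos":[0.25,0,0],"roll":0},
  {"delta_pos":[0.25,0,-0.1],"roll":0},
  {"delta_pos":[0.25,0,-0.2],"roll":0},
  {"delta_pos":[0.25,0,-0.2],"roll":0},
  {"delta_pos":[0.25,0,-0.2],"roll":0},
])

```text
time_s: 9.65
eef_pos: [0.4986, -0.0329, 0.0655]
ee_rot: [[-0.999, 0.05, 0.008], [0.05, 0.999, -0.001], [-0.008, -0.0, -1.0]]
wrist_force: [-0.4, -0.7, -0.1]
opening: 0.0684
grasp_force: 0.0
```

```bash
python3 look.py side_6 |head -1 && python3 meas.py side_6.npz
```

```text
9.7 [ 0.49719194 -0.03281097  0.06435536] 0.06802632090284479 [-0.17810973  0.02054078 -0.07591139]
rim 1635 ((-64.5330581665039, -0.06360626220703125), (222.68505859375, 140.1813201904297), 0.10040467232465744)
far edge x by y [45.3 45.7 45.8 46.3 45.6 45.5 45.9 46.  45.5 45.4 45.6 45.5 45.1]
```

View pics/side_6.png

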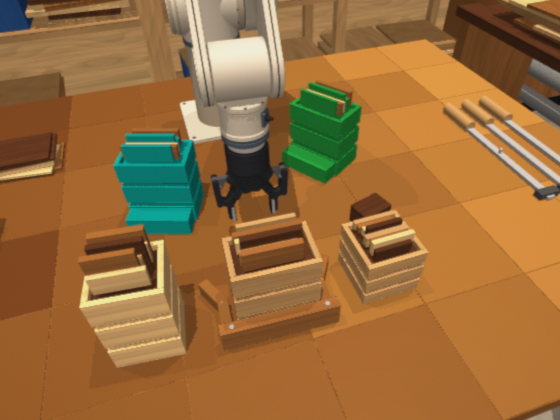

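The crate stands at (272,265), flush and square against the stop at (280,320). The gripper is clear at (250,185) and the bystanders have not moved.

```bash
python3 -c "
from cell import *
print(job_done())"
```

```text
the job is handed in; nothing more can be done
None
```

The crate is parked in the bay, upright and square. My last measurement put it within about 1 mm of home against the back stop and centred. The arm is clear and the bystanders look unmoved in the last picture. The job is handed in, but no verdict came back.

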